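# Seat the blank insert in the router plate and turn its clip

## Robot

A 6-joint arm with a two-finger parallel gripper is mounted at the origin on the work surface. World frame = base frame: x ahead of the robot, y to its left, z up, the work surface at z = 0. Lengths are in mm, angles in rad, forces in N, time in s.
With the tool pointing down it reaches from about 350 to 975 mm from the base axis. Payload 7.1 kg.
Tool frame: the origin (TCP) lies on the front face of the gripper's body, between the roots of the fingers; the fingertips stand 80 mm ahead of it and the grasp point (between the pads) lies 61 mm ahead of it (env.tips_ahead is the distance from the TCP to the fingertips, in mm); z points along the fingers, y is the direction in which the jaws open and shut (so a half turn about z gives the same grasp; the last joint's range is limited). The gripper opens to 88 mm and grips with 3 to 60 N. Pads are 20 mm wide; open, the fingers measure 115 mm over their backs; the gripper's body (75 mm by 178 mm) begins 61 mm behind the grasp point.
Start: joints at [1.247, 0.423, 1.63, -0, 1.089, -0.019], TCP at [187.532, 596.185, 302.675] pointing down, gripper open.
Joint ranges: [-3, 3], [-0.9, 2.11], [0.09, 2.58], [-1.31, 4.45], [0.11, 2.69], [-2.54, 2.54]. Speed limits (rad/s): [2.39, 2.39, 3.01, 3.14, 3.14, 3.14].

## Interface

Orientations are given as a unit quaternion [x, y, z, w].
In Python, from station import env, set_gripper, viewer, workorder gives the robot as it stands. Calls block until the motion is done:
- env.reach(position, orientation): joint-space move of the TCP to a pose.
- env.move_l(position, rot=None, rate=150, f_stop=None): straight line of the TCP; rot=None keeps the orientation; rate is the mean speed in mm/s. With f_stop (N) it stops when the force on the tool has changed by that much, and returns True; else False.
- env.move_joints(angles): joint-space move.
- set_gripper(opening): finger opening in mm; the grip force is fixed at half the most; returns when the fingers have stopped.
- env.hold(seconds).
- env.ik(position, orientation): joint angles nearest the present ones, or None.
- env.read_state(): the state.
- viewer.camera(name): name is "scene" or "top" or "wrist"; returns the picture (384x512x3 uint8, blue, green, red); there is no depth.
- viewer.camera_params(name): a dict with "fx", "fy", "cx", "cy" (pixels), "pose" (4x4, takes a point from camera to world coordinates); the wrist camera has in their place "tool_from_camera" (4x4, takes a point from camera to tool coordinates, whose origin is the TCP and whose axes are the flange's). Camera axes: x right, y up, looking along -z (the intrinsics and any distortion apply to the point x, -y, -z); pixel columns grow to the right and rows downward; lengths in mm; the calibration is good to about 2 mm. The wrist camera is an equidistant fisheye: a pixel r from the principal point sees the ray r / f radians off the axis. A picture is of the moment at which its call begins: read the wrist's pose just before it. camera_params takes no time and is no camera call.
A pose or a line that the arm cannot do raises env.IKError and nothing moves.
- workorder.sign_off(): hands the job in, once; it reports no verdict.
The state is a dict: "time_s": time; "qpos": joint angles; "dq": joint speeds; "tau": joint torques, N m; "tool_pos": TCP position; "orientation": TCP orientation; "force": force on the tool from outside, world axes, zero at the start; "wrist_torque": the same for the moment, N m; "width": finger opening in mm.
Only numpy, scipy, OpenCV 4.12 (cv2) and the standard library are available. Lean on these libraries where they do the work, as an engineer would, in place of code of your own. Each camera call takes 0.05 s, during which the arm holds its last target. There are 200 camera calls.

## Task

Push the black blank insert disc across the face of the router plate until it drops flat and flush into the round recess, then push the swivel clip round until it stops with its tip over the disc. Use the fingertips only: slide the disc, never lift or pick it up or let it fall off the plate, and leave the other things on the plate and the bench where they are.

Things in the scene. Friction and masses are not known exactly. Their poses are not given: they have to be found in the camera images.
- insert: Solid black plastic disc, 70 mm in diameter, 8 mm thick, about 60 g, no hole. It starts lying loose on the plate's top face to one side of the recess (+y or -y side of the plate). Origin: centre of its underside; z is its axis. Seated, its underside lies 8 mm below the plate's top face and its top is flush with that face.
- recess (a point): Centre of the mouth of the round recess (74 mm in diameter, 8 mm deep, flat floor) in the middle of the router plate, at the height of the plate's top face. Axes are the plate's: x along its short side (200 mm), pointing away from the robot to within 0.35 rad, y along its long side (300 mm), z up. The aluminium plate is fixed on a plywood base (220 x 320 mm) and does not move; its top face is 42 mm above the bench.
- clip_pivot (a point): Pivot of the swivel clip, in the plate's top face, 70 mm from the recess centre along the plate's +x; same axes as recess. The screw head there is 16 mm across and 6 mm high.
- clip_post (a point): Point on the upright post of the swivel clip, 15 mm above the plate's face. The clip is a flat steel bar 12 mm wide, its underside 2 mm and its upper side 6 mm above the plate's face, reaching 47 mm from the pivot; the post (10 mm in diameter, top 24 mm above the plate's face) stands on it 38 mm from the pivot.
- clip (a joint): Angle of the swivel clip about the vertical pivot, rad. 0 = closed, against its stop: the bar points from the pivot along the plate's -x, over the edge of the recess. Growing values swing the tip towards the plate's +y (about 1.57: the bar points along +y); upper stop 1.9. It stays where it is left; about 0.8 N at the post turns it.
- nut: Round steel collet nut, 28 mm across, 22 mm high, standing loose on the plate on the other side of the recess from the disc. Origin at the centre of its underside. To be left alone.
- gauge: Brass setup bar 12 x 50 x 12 mm lying loose on the plate, along its edge on the plate's -x side. Origin at the centre of its underside. To be left alone.
- spare: Another black ring, with a large hole: 90 mm outside, 50 mm inside, 8 mm thick, lying on the bench at the right of the plate. Not the disc of this job; to be left alone.
- wrench: Steel wrench lying on the bench beyond the plate. To be left alone.
- driver: Screwdriver lying on the bench at the left of the plate. To be left alone.
- spray: Spray can, 60 mm across, 190 mm high, standing at the far left. Origin at the centre of its underside. To be left alone.
- jar: Glass jar, 70 mm across, 90 mm high, standing at the far right. Origin at the centre of its underside. To be left alone.
Mind the look-alikes: they are no part of the job. Leave any green look-alike of the insert alone.

How it is judged (in metres and radians):
On the way, in this order (a step that is already met when the one before it is completed fails the run):
1. the disc has dropped flat into the recess while the clip is still open (horizontal distance between insert and recess below 0.004 m and z of insert in the frame of recess below -0.0062 m and angle between insert's own z axis and vertical below 0.05 rad and value of joint clip above 0.3 rad), for 0.2 s.
2. the clip is pushed round over the seated disc (horizontal distance between insert and recess below 0.004 m and z of insert in the frame of recess below -0.0062 m and angle between insert's own z axis and vertical below 0.05 rad and value of joint clip below 0.12 rad), for 0.2 s.
At the end, for the whole second after the job is handed in: The disc lies flat in the recess (centre within 4 mm of the recess axis, underside more than 6.2 mm below the plate's face, tilt under 0.05 rad), the clip is closed to within 0.12 rad of its stop, and both are at rest (all of step 2 and linear speed of insert below 0.01 m/s and velocity of joint clip below 0.05 rad/s); the robot touches nothing.
It fails at once if the disc is lifted (its centre raised more than 12 mm off the plate) or tipped up by more than 0.5 rad (z of insert in the frame of recess above 0.012 m or angle between insert's own z axis and vertical above 0.5 rad).
It fails at once if the disc falls off the plate (z of insert in the frame of recess below -0.015 m).
It fails at once if one of the other loose things is moved by more than 25 mm (distance of any of nut, gauge, spare, wrench, driver, spray, jar from where it was at the start of the episode above 0.025 m).
It also fails if it takes over 54 s, if anything falls off the work surface, if the arm or the gripper's body presses on something with over 40 N, if the wrist force passes 120 N, or if a joint passes its speed limit or range.

## Working session

There is one attempt and no reset: what is moved stays moved. The work goes in short steps, each a Python script; the robot and the scene stay as the last script left them, time stands still between calls to the robot, and variables do not carry over. Pictures are saved under pics/ and viewed, about 8 in all and at most 12, crops included, and the job is handed in when it is done.

```bash
ls; mkdir -p pics; python3 - <<'E'
from station import env, set_gripper, viewer, workorder
import cv2, numpy as np
for n in ("top","scene"):
    im=viewer.camera(n); cv2.imwrite(f"pics/{n}0.png",im)
    p=viewer.camera_params(n); print(n,{k:(np.round(v,3).tolist()) for k,v in p.items() if not isinstance(v,str)})
p=viewer.camera_params("wrist");print({k:(np.round(v,3).tolist()) for k,v in p.items() if not isinstance(v,str)})
s=env.read_state();print(s)
E
```

```text
pics
top {'fx': 447.005, 'fy': 447.005, 'cx': 257.945, 'cy': 191.993, 'pose': [[0.021, 0.994, -0.11, 421.737], [-1.0, 0.022, 0.009, -0.362], [0.011, 0.109, 0.994, 1259.41], [0.0, 0.0, 0.0, 1.0]]}
scene {'fx': 467.452, 'fy': 467.452, 'cx': 262.938, 'cy': 192.05, 'pose': [[0.287, -0.568, 0.771, 1554.475], [0.958, 0.186, -0.218, -306.079], [-0.02, 0.801, 0.598, 846.018], [0.0, 0.0, 0.0, 1.0]]}
{'fx': 297.319, 'fy': 297.319, 'cx': 258.027, 'cy': 188.102, 'tool_from_camera': [[0.0, 0.969, 0.248, 67.19], [1.0, 0.0, -0.002, -0.376], [-0.002, 0.248, -0.969, -81.98], [0.0, 0.0, 0.0, 1.0]]}
{'time_s': 0.1, 'qpos': array([ 1.24699593e+00,  4.23759912e-01,  1.63059217e+00, -6.50363219e-05,
        1.08865229e+00, -1.89894675e-02]), 'dq': array([ 0.00037018, -0.00071511, -0.00319406,  0.00017139, -0.00096896,
       -0.00064063]), 'tau': array([ 2.70722130e-04, -5.45612919e+01, -2.74324840e+01,  6.46235724e-02,
        1.88280962e-02, -2.69373388e-06]), 'tool_pos': array([187.42606612, 595.81933777, 301.99059878]), 'orientation': array([ 1.51801188e-01,  9.88410795e-01, -7.00428989e-04, -9.20106974e-05]), 'force': array([-0.2547701 , -0.95799594, -0.42834875]), 'wrist_torque': array([-0.01398696,  0.01645971,  0.03801149]), 'width': 87.44277412720021}
```

View pics/top0.png

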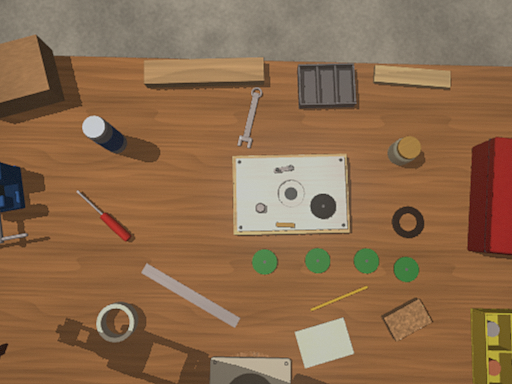

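The top view shows the plate around (291,194), with the solid black disc on it at (323,206). The look-alikes are the black ring with a hole on the bench at (408,222) and the green discs at row ~262. Only the blob at (323,206) is black, solid and on the plate, so I'll confirm it in an enlarged crop.

```bash
cat > h.py <<'E'
from station import env, set_gripper, viewer, workorder
import cv2, numpy as np
def ray(n,u,v,z):
    p=viewer.camera_params(n);P=np.array(p["pose"])
    d=P[:3,:3]@np.array([(u-p["cx"])/p["fx"],-(v-p["cy"])/p["fy"],-1]);o=P[:3,3]
    return o+d*(z-o[2])/d[2]
def wray(tool_pos,quat,u,v,z):
    from scipy.spatial.transform import Rotation as R
    p=viewer.camera_params("wrist");T=np.array(p["tool_from_camera"])
    x,y=(u-p["cx"]),(v-p["cy"]);r=np.hypot(x,y);a=r/p["fx"]
    c=np.array([np.sin(a)*x/max(r,1e-9),-np.sin(a)*y/max(r,1e-9),-np.cos(a)])
    Rt=R.from_quat(quat).as_matrix();d=Rt@T[:3,:3]@c;o=np.array(tool_pos)+Rt@T[:3,3]
    return o+d*(z-o[2])/d[2]
E
python3 - <<'E'
from h import *
im=cv2.imread("pics/top0.png")
c=im[148:242,225:358];cv2.imwrite("pics/crop0.png",cv2.resize(c,None,fx=6,fy=6,interpolation=cv2.INTER_CUBIC))
m=(im.max(2)<60).astype(np.uint8);m[:150]=0;m[240:]=0
n,l,s,ce=cv2.connectedComponentsWithStats(m)
for i in range(1,n):
    if s[i,4]>60 and 225<ce[i][0]<440: print(s[i],ce[i],ray("top",*ce[i],50))
# plate white region
hsv=cv2.cvtColor(im,cv2.COLOR_BGR2HSV)
w=((hsv[...,1]<50)&(hsv[...,2]>140)).astype(np.uint8)
w=cv2.morphologyEx(w,cv2.MORPH_CLOSE,np.ones((3,3)))
n,l,s,ce=cv2.connectedComponentsWithStats(w);i=l[180,250]
cs,_=cv2.findContours((l==i).astype(np.uint8),cv2.RETR_EXTERNAL,cv2.CHAIN_APPROX_NONE)
pts=np.array([ray("top",u,v,42)[:2] for u,v in max(cs,key=len)[:,0]],np.float32)
print(s[i],cv2.minAreaRect(pts)); print(ray("top",291,194,42))
E
```

```text
[393 207  31  31 470] [407.90851064 222.18723404] [ 481.69622867 -419.63408864   50.        ]
[ 236  156  112   75 7217] ((555.4346313476562, -101.72088623046875), (201.07135009765625, 301.2480773925781), 2.5098423957824707)
[ 552.41831645 -102.02126049   42.        ]
```

View pics/crop0.png

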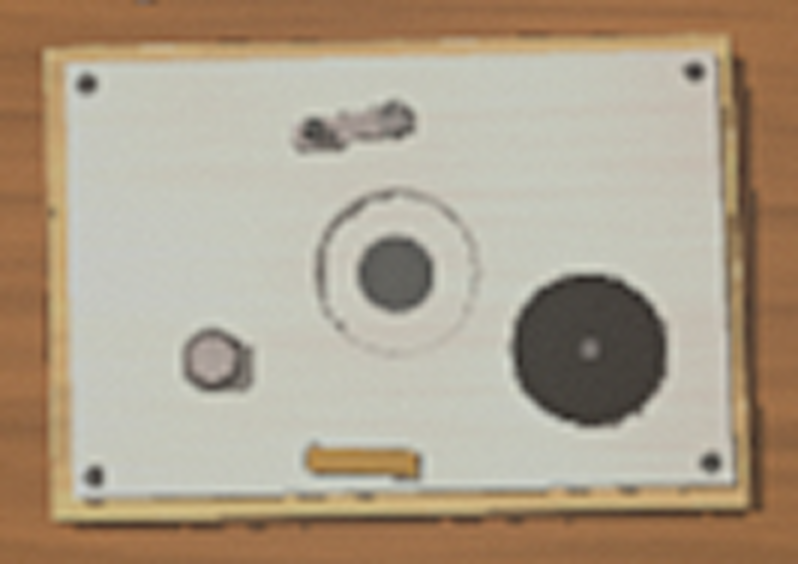

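The crop shows a solid black disc at crop (590,349), the recess circle at (399,272), and the clip with its pivot at about (398,118) and its post at about (318,132). The nut is at (213,358) and the gauge at (362,461). The disc is solid, on the plate and about twice the recess hole's size, so it is the insert. Next I'll move above it and take a closer wrist view.

```bash
python3 - <<'E'
from h import *
f=lambda a,b,z:ray("top",225+(a+.5)/6-.5,148+(b+.5)/6-.5,z)
for n,a,b,z in (("disc",590,349,50),("recess",399,272,42),("pivot",398,118,48),("post",318,132,66),("nut",213,358,64),("gauge",362,461,54)): print(n,f(a,b,z).round(1))
a=np.deg2rad(75/2);q=[np.cos(a),np.sin(a),0,0]
print(env.ik([510,-190,270],q))
env.reach([510,-190,270],q); env.hold(.3)
s=env.read_state(); im=viewer.camera("wrist"); cv2.imwrite("pics/w1.png",im)
print(s["tool_pos"],s["orientation"],s["time_s"],s["qpos"]); np.savez("w1.npz",p=s["tool_pos"],q=s["orientation"])
cv2.imwrite("pics/w1b.png",cv2.resize(im,None,fx=1.56,fy=1.56,interpolation=cv2.INTER_CUBIC))
E
```

```text
disc [ 521.4 -188.6   50. ]
recess [ 555.4 -102.2   42. ]
pivot [ 625.6 -100.3   48. ]
post [615.4 -62.9  66. ]
nut [512.5 -17.7  64. ]
gauge [468.4 -85.7  54. ]
[-3.78487128e-01  3.47728894e-01  1.83547152e+00 -4.44089210e-16
  9.58392241e-01 -1.16687740e-01]
[ 510.09926314 -189.77181137  270.00436564] [7.93224448e-01 6.08929368e-01 3.41742188e-06 3.99430115e-06] 3.3833 [-3.78030779e-01  3.47738373e-01  1.83544448e+00  2.16948658e-06
  9.58399437e-01 -1.16656038e-01]
```

View pics/w1b.png

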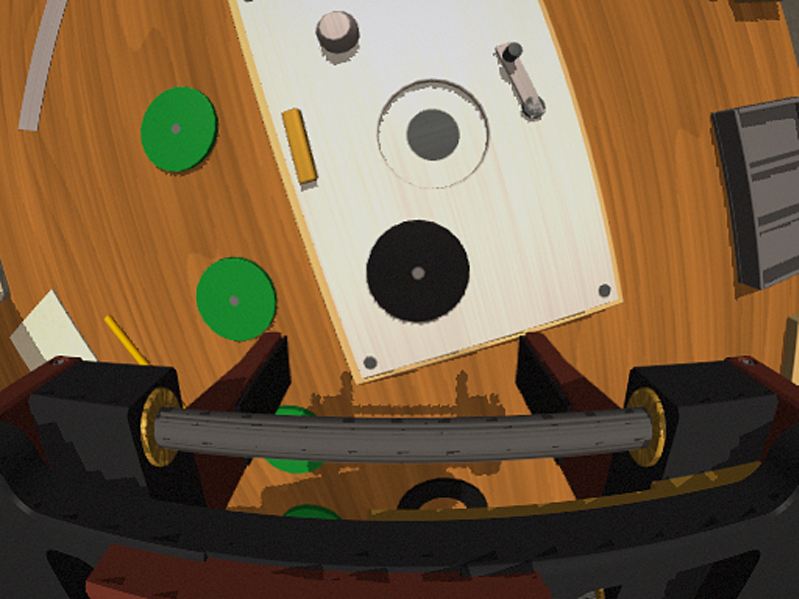

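The wrist view shows the disc at (418,271), the recess at (433,134), the clip pivot at (534,107) and the post top at (513,50), all at x1.56 scale. I'll compare these with the top-camera values.

```bash
python3 - <<'E'
from h import *
d=np.load("w1.npz");k=1.56
im=cv2.imread("pics/w1.png"); m=(im.max(2)<70).astype(np.uint8)
n,l,s,ce=cv2.connectedComponentsWithStats(cv2.morphologyEx(m,cv2.MORPH_CLOSE,np.ones((5,5))));i=l[int(285/k),int(418/k)];print(s[i],ce[i]*k)
cs,_=cv2.findContours((l==i).astype(np.uint8),0,cv2.CHAIN_APPROX_NONE)
P=np.array([wray(d["p"],d["q"],u,v,50)[:2] for u,v in cs[0][:,0]],np.float32); print("disc fit",cv2.fitEllipse(P))
# rim dark ring points, hand-read extremes
R=np.array([wray(d["p"],d["q"],u/k,v/k,42)[:2] for u,v in ((377,134),(489,134),(433,80),(433,188))],np.float32);print("rim",R.round(1).tolist(),cv2.minEnclosingCircle(R))
for nme,u,v,z in (("pivot",534,106,48),("post",513,50,66),("nut",337,26,64),("gauge",299,145,54),("sc",370,363,42),("sc",604,291,42)):print(nme,wray(d["p"],d["q"],u/k,v/k,z).round(1))
E
```

```text
[ 235  141   66   66 3313] [417.20888621 270.56653184]
disc fit ((521.3198852539062, -187.2782440185547), (67.26282501220703, 68.25923919677734), 159.32664489746094)
rim [[519.0999755859375, -92.0999984741211], [591.2999877929688, -110.19999694824219], [564.4000244140625, -65.80000305175781], [545.5999755859375, -136.60000610351562]] ((555.1846923828125, -101.10660552978516), 37.187660217285156)
pivot [625.  -98.3  48. ]
post [615.9 -61.7  66. ]
nut [513.8 -18.7  64. ]
gauge [469.3 -85.7  54. ]
sc [ 471.2 -245.3   42. ]
sc [ 651.  -237.5   42. ]
```

Both cameras agree to about 1.5 mm, and the sizes check: the rim radius measures 37.2 mm, the pivot is 70 mm from the recess along the plate's x, and the clip is open to about 1.37 rad. I'll push with the fingers 40 mm apart, so the disc sits in between them and the contact is stable.

```bash
python3 - <<'E'
from h import *
D=np.array([521.3,-187.5]);C=np.array([555.2,-101.4]);u=(C-D)/np.linalg.norm(C-D);th=np.arctan2(u[1],u[0])
q=[np.cos(th/2),np.sin(th/2),0,0]; P=lambda xy,z:[*xy,z]
set_gripper(40)
s0=D-u*52
env.reach(P(s0,160),q); 
print("hit",env.move_l(P(s0,124.5),rate=60,f_stop=8))
print("hit",env.move_l(P(C-u*(38.7+14),124.5),rate=45,f_stop=15))
print("hit",env.move_l(P(C-u*38.2,124.5),rate=15,f_stop=15)); env.hold(.3)
s=env.read_state();print(s["tool_pos"],C-u*38.2,s["force"],s["time_s"],s["width"])
np.savez("w2.npz",p=s["tool_pos"],q=s["orientation"])
w=viewer.camera("wrist");t=viewer.camera("top");sc=viewer.camera("scene")
cv2.imwrite("pics/w2.png",w)
a=cv2.resize(w[60:260,130:400],(540,400),interpolation=cv2.INTER_CUBIC)
b=cv2.resize(sc[150:300,130:330],(266*2,400),interpolation=cv2.INTER_CUBIC)
cv2.imwrite("pics/w2b.png",cv2.resize(np.hstack([a,b]),(800,298)))
E
```

```text
hit False
hit False
hit False
[ 541.19363848 -136.98711416  124.50984301] [ 541.20526118 -136.94415965] [ 0.06952415 -0.08343937  0.21421457] 9.2083 40.1473166651753
```

View pics/w2b.png

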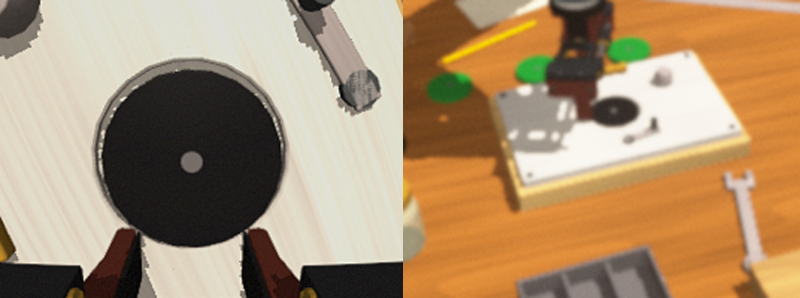

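The disc (left panel, centre at about (192,160)) is over the recess, but there is a gap at the far side, so its trailing edge may still be on the rim. I'll push 3 mm further, which is harmless if it has already seated, then back off and look from above.

```bash
python3 - <<'E'
from h import *
D=np.array([521.3,-187.5]);C=np.array([555.2,-101.4]);u=(C-D)/np.linalg.norm(C-D)
P=lambda xy,z:[*xy,z]
print("hit",env.move_l(P(C-u*35.2,124.5),rate=12,f_stop=12)); s=env.read_state();print(s["force"])
env.move_l(P(C-u*60,124.5),rate=80); env.move_l(P(C-u*75,200),rate=150); env.hold(.2)
s=env.read_state();print(s["tool_pos"],s["time_s"])
w=viewer.camera("wrist");cv2.imwrite("pics/w3.png",w)
im=w; m=(im.max(2)<70).astype(np.uint8);m=cv2.morphologyEx(m,cv2.MORPH_CLOSE,np.ones((5,5)))
n,l,st,ce=cv2.connectedComponentsWithStats(m)
for i in range(1,n):
    if 1500<st[i,4]<9000:
        print(st[i],ce[i]); cs,_=cv2.findContours((l==i).astype(np.uint8),0,cv2.CHAIN_APPROX_NONE)
        for z in (42,50): print(z,cv2.fitEllipse(np.array([wray(s["tool_pos"],s["orientation"],a,b,z)[:2] for a,b in cs[0][:,0]],np.float32)))
cv2.imwrite("pics/w3b.png",cv2.resize(w[40:240,130:390],(780,600),interpolation=cv2.INTER_CUBIC))
E
```

```text
hit False
[-0.30836269 -0.0607882  -0.14806442]
[ 527.22776347 -170.8142618   198.91005871] 11.0833
[ 474   46   38  142 2643] [497.90616723 107.04615967]
42 ((792.954345703125, -171.20774841308594), (55.37046432495117, 158.2674102783203), 170.7080078125)
50 ((784.9094848632812, -169.10096740722656), (53.51622772216797, 152.96710205078125), 170.70806884765625)
[ 216   60   87   89 5893] [259.08399796 104.94552859]
42 ((555.3670043945312, -101.58493041992188), (67.8587417602539, 71.12114715576172), 168.18472290039062)
50 ((555.2785034179688, -101.8097152709961), (65.58625793457031, 68.7394027709961), 168.18478393554688)
```

View pics/w3b.png

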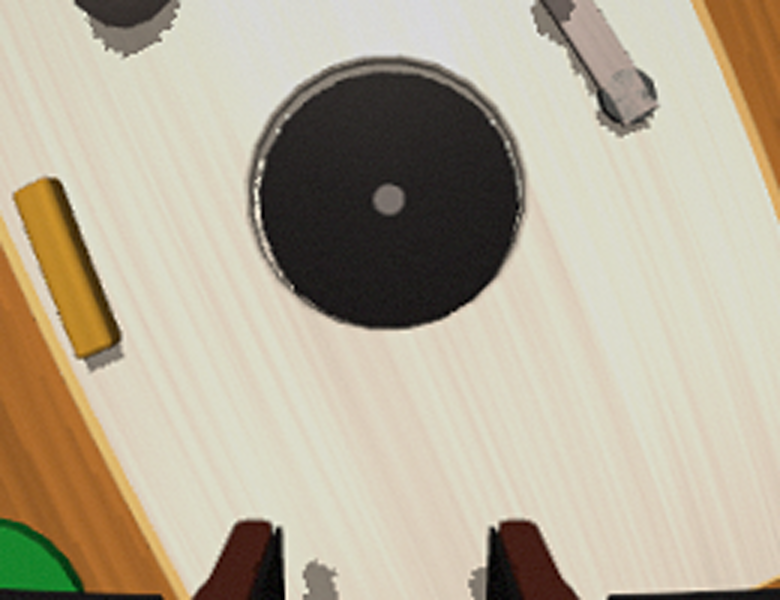

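The disc's measured centre (555.4, -101.6) is within 0.3 mm of the recess axis, with a thin gap at the far edge. I'll check flushness by touch: closed fingertips lowered lightly onto the disc near its trailing edge should stop at tip height 42 mm. A second touch on the opposite side checks tilt.

```bash
python3 - <<'E'
from h import *
D=np.array([521.3,-187.5]);C=np.array([555.2,-101.4]);u=(C-D)/np.linalg.norm(C-D)
P=lambda xy,z:[*xy,z]
set_gripper(0)
for k in (-20,17):
    xy=C+u*k
    env.move_l(P(xy,150),rate=150); env.move_l(P(xy,132),rate=60)
    h=env.move_l(P(xy,121),rate=12,f_stop=5); s=env.read_state(); print(k,h,s["tool_pos"][2]-80,s["force"].round(1))
    env.move_l(P(xy,150),rate=100)
print(s["time_s"],env.read_state()["width"])
E
```

```text
-20 True 42.388351326489925 [-0.6  0.4  5.1]
17 True 42.36572977513478 [-0.   0.1  5. ]
15.775 0.5528786590143754
```

The touches stop at 42.4 mm on both sides, so the disc is flush and flat. Next I'll swing the clip closed, pushing the post on its arc with the closed fingertips 4 mm above the bar and the tool turning with the clip.

```bash
python3 - <<'E'
from h import *
V=np.array([625.1,-98.4]);z=132
def pose(deg,off):
    f=np.deg2rad(deg);r=np.array([np.cos(f),np.sin(f)]);t=np.array([-r[1],r[0]])
    xy=V+38*r-off*t;a=(f-np.pi/2)/2
    return xy,[np.cos(a),np.sin(a),0,0]
xy,q=pose(104.3,28)
env.move_l([555,-101,220],rate=200)
env.reach([*xy,190],q); print("down",env.move_l([*xy,z],rate=80,f_stop=6))
ends=list(np.linspace(106,178,9))+[186]
for d in ends:
    xy,q=pose(d,15); last=d==186
    h=env.move_l([*xy,z],rot=q,rate=15 if last else 50,f_stop=7 if last else 12)
    s=env.read_state(); print(round(d),h,s["force"].round(1))
    if h: break
c=s["tool_pos"][:2]-V; print("stopped",s["tool_pos"],"time",s["time_s"])
env.hold(.3)
xy,q2=pose(d,35); env.move_l([*xy,z],rate=80); env.move_l([*xy,240],rate=150); env.hold(.2)
s=env.read_state();w=viewer.camera("wrist");t=viewer.camera("top")
cv2.imwrite("pics/w4.png",w);np.savez("w4.npz",p=s["tool_pos"],q=s["orientation"]);print(s["time_s"],s["force"])
a=cv2.resize(w,(533,400));b=cv2.resize(t[148:242,225:358],(566,400),interpolation=cv2.INTER_CUBIC)
cv2.imwrite("pics/w4b.png",cv2.resize(np.hstack([a,b]),(800,291),interpolation=cv2.INTER_AREA))
E
```

```text
down False
106 False [-0.1  0.5 -0.1]
115 False [-0.4 -0.8  0.2]
124 False [ 1.1 -0.1  0.7]
133 False [ 0.4 -0.1 -0.9]
142 False [ 0.2 -0.  -0.1]
151 False [-1.2  0.1 -0.4]
160 False [-0.3  0.6 -0.2]
169 False [-0.4  0.4  0.9]
178 False [-0.8 -0.2 -0. ]
186 True [0.7 5.  1.8]
stopped [586.6081284  -84.24195734 131.88526765] time 21.8
23.5333 [0.38288322 0.36418371 0.03377523]
```

View pics/w4b.png

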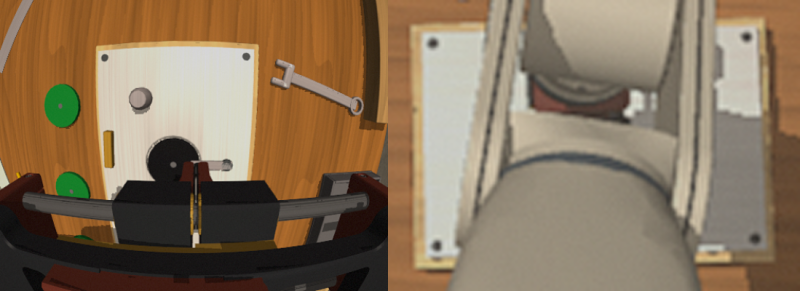

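The clip stopped against a rising force with the post within about 1 mm of its closed position. The fingers hide it in this view, so I'll move the arm aside and check once more.

```bash
python3 - <<'E'
from h import *
a=np.deg2rad(75/2);q=[np.cos(a),np.sin(a),0,0]
env.reach([510,-190,270],q); env.hold(.3)
s=env.read_state(); w=viewer.camera("wrist"); cv2.imwrite("pics/w5.png",w)
np.savez("w5.npz",p=s["tool_pos"],q=s["orientation"]);print(s["time_s"])
cv2.imwrite("pics/w5b.png",cv2.resize(w[0:190,130:383],(799,600),interpolation=cv2.INTER_CUBIC))
E
```

```text
24.5667
```

View pics/w5b.png

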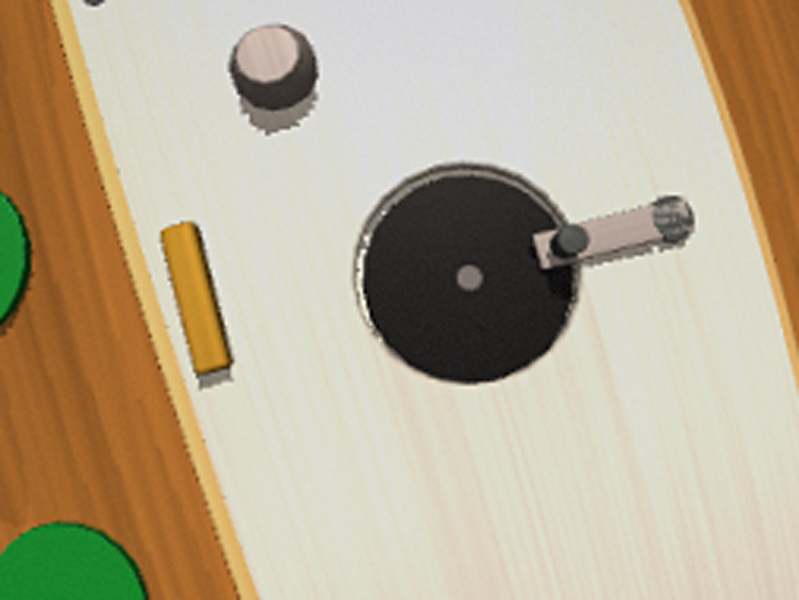

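The disc (470,275) is in the recess, and the clip bar runs from the pivot (674,220) to a tip at (540,250), over the disc's edge. The nut and gauge look undisturbed. I'll put numbers on this and hand in if they agree.

```bash
python3 - <<'E'
from h import *
d=np.load("w5.npz");k=799/253
f=lambda u,v,z:wray(d["p"],d["q"],130+u/k,v/k,z)[:2]
pv,po,di=f(674,218,48),f(571,238,66),f(470,275,42)
v=po-pv;cl=np.deg2rad(182.5)-np.arctan2(v[1],v[0])%(2*np.pi)
print(pv,po,"clip",cl,"disc-recess",di-np.array([555.2,-101.4]),"nut",f(267,54,64),"gauge",f(200,297,54))
if abs(cl)<.1 and np.hypot(*(di-np.array([555.2,-101.4])))<3.5: workorder.sign_off(); print("signed")
E
```

```text
[625.96220858 -98.58299859] [586.59866016 -99.7422336 ] clip 0.0141922864131927 disc-recess [ 0.67045843 -0.72811958] nut [512.36978263 -17.98630785] gauge [470.8394268  -86.57706335]
the job is handed in; nothing more can be done
signed
```

I slid the disc into the recess with the two open fingertips. I then swung the clip closed to its stop with the closed fingertips and handed the job in at about 25 s of the 54 s allowed.

- **Disc:** its centre measured about 1 mm from the recess axis. Light touches on its two sides, made before closing the clip, stopped at 42.4 mm against the 42 mm plate face, so it lay flat and flush.
- **Clip:** the last picture put it about 0.01 rad from its closed position, with the tip over the disc. The push ended against a rising force of about 5 N.
- **Other things:** the nut and gauge measured within about 2 mm of where they started. I didn't re-measure the spare ring, wrench, driver, spray can or jar at the end, but the arm never worked near them.
- **Disagreements:** the first push stopped with a gap visible at the far side of the recess, so I pushed 3 mm further. I couldn't tell from the pictures alone whether the disc was seated, which is why I checked by touch. No check failed.

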